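# Slide the pot across the hob and check its temperature

### The job

Slide the pot, without lifting or tipping it, from the round plate along the hob until its base stands wholly inside the square plate, and let go of it; the glass canopies mean pulling it out by one ear, then letting go and pushing it home by the other. Then pick up the pistol thermometer and hold it level and still for a good second, aimed at the middle of the pot with its nose about 5 cm from the pot's side, without pushing the pot off its place. Finally lay the thermometer back on its rubber mat, on its side, and leave everything else as it stands.

Things in the scene. Friction and masses are not known exactly. Their poses are not given: they have to be found in the camera images.
- hob: Fixed two-place hob, an aluminium slab 170 mm (x, depth) by 620 mm (y), its smooth flat top 40 mm above the bench; origin: centre of its underside, on the bench. The places are centred 170 mm either side along its y. A low glass canopy covers the outer half of each; between the canopies (|y| < 155 mm) the hob is open from above.
- left_canopy (a point): Middle of the inner edge (a dark strip) of the canopy at the hob's +y end, on its underside, 90 mm above the hob's top. The level glass pane, 10 mm thick with strip, reaches 139 mm outward from here, and 70 mm to either side along the hob's x, to an upright steel cheek at |y| = 298 mm. Front, back and inner side are open.
- right_canopy (a point): The same for the canopy at the hob's -y end (mirror image).
- round_plate: The round plate (dark disc, 132 mm across) let flush into the hob: the place where the pot starts, at one end of the hob. Origin: its centre, on the hob's top.
- square_plate: The square plate (dark square, 136 mm a side) let flush into the hob at its other end: where the pot must go. Origin: its centre, on the hob's top; x and y along its sides. Which end is which varies.
- pot: Pale enamel pot, open, with two ear handles; about 0.65 kg. 104 mm across (base 100 mm), 70 mm high, wall 4 mm; origin: centre of its underside. The ears are solid bars on its +y and -y sides: each 24 mm wide (along x), 14 mm thick, from 52 to 100 mm from the pot's axis, mid-thickness 45 mm above the underside.
- pot_mid (a point): Point on the pot's axis 40 mm above its underside: the middle of the pot, to aim at.
- thermometer: Grey pistol-shaped infrared thermometer, 0.18 kg, lying on its side on the rubber mat. Barrel along its x, x = -50 to 65 mm, 40 mm wide (y), 34 mm thick (z), then a black round nose, 30 mm diameter, to x = 85 mm. The handle (34 mm wide) points to -y from x = -55 to -10 mm, out to y = -105 mm. Origin: on its underside, below the barrel's axis; z up.
- nose (a point): Centre of the thermometer's nose face, 85 mm ahead of and 17 mm above its origin; x is the direction it looks.
- barrel_grip (a point): Middle of the free part of the barrel, 20 mm ahead of and 17 mm above the thermometer's origin: a place to grip it across its 40 mm width (y).
- mat: Fixed black rubber mat, 130 mm (x) by 200 mm (y), 3 mm thick; origin: centre of its underside. The thermometer's place.
- tub: Bystander: white plastic tub with lid, 112 mm across, 80 mm tall; origin on its underside.
- wrench: Bystander: wrench lying in front of the hob; origin under it.
Things that resemble listed ones, but are neither listed nor needed, are in the scene too. Leave any pink look-alike of the pot alone. Several things have the shape of the mat; the one meant has the colours described above.

How it is judged:
By the outcome, as a careful person would: the job done as asked, in the order asked, and still so for the second after the job is handed in, with the robot touching nothing.
It also fails if it takes over 72 s, if anything falls off the work surface, if the arm or the gripper's body presses on something with over 40 N, if the wrist force passes 120 N, or if a joint passes its speed limit or range.

### The arm

A 6-joint arm with a two-finger parallel gripper is mounted at the origin on the work surface. World frame = base frame: x ahead of the robot, y to its left, z up, the work surface at z = 0. Lengths are in m, angles in rad, forces in N, time in s.
With the tool pointing down it reaches from about 0.3 to 0.775 m from the base axis. Payload 14.6 kg.
Tool frame: the origin (TCP) lies at the very end of the fingers, on their centre line; the grasp point (between the pads) lies 19 mm behind it (ctrl.hold_point_z is the z of the grasp point in the tool frame, in m); z points along the fingers, y is the direction in which the jaws open and shut (so a half turn about z gives the same grasp; the last joint's range is limited). The gripper opens to 94 mm and grips with 3 to 60 N. Pads are 16 mm wide; open, the fingers measure 119 mm over their backs; the gripper's body (75 mm by 177 mm) begins 78 mm behind the grasp point.
Start: joints at [-1.194, 0.3, 1.521, -0, 1.321, -0.067], TCP at [0.236, -0.497, 0.205] pointing down, gripper open.
Joint ranges: [-3.03, 3.03], [-0.79, 2.21], [0.23, 2.52], [-1.04, 4.18], [0, 3.07], [-2.55, 2.55]. Speed limits (rad/s): [2.22, 2.22, 2.57, 3.14, 3.14, 3.14].

### API

Orientations are given as [roll, pitch, yaw] about the fixed x, y, z axes, in that order (R = Rz(yaw) Ry(pitch) Rx(roll)).
In Python, from station import ctrl, cams, hand_in gives the robot as it stands.
- The arm moves only by the tool servo_tool, never from a script. Its argument "rows" is a list of rows, each a list of 7 numbers: the shift along the world's x, y, z in m, then the turn, a rotation vector about the world's x, y, z in rad, then the gripper command: -1 is shut, 1 is fully open, values between are in proportion. A call has exactly 8 rows; each row is the pose to reach, as a shift and turn from the pose measured when the call began; what a row does not reach only later rows make up. A row lasts 1/12 s, in which the tool goes at most 41.7 mm and 7.16 degrees, less where a joint would pass 70% of its speed; a pose out of reach is approached as far as the arm can. A call with a gripper value outside its range is refused whole. The fingers move at their own pace and stop on an object; "newtons" is the grip in N (left out, the last holds). Time passes only in rows, so rows that repeat a pose let the fingers close, or fill a call up. It gives the time, the measured TCP pose, the force and the opening at its end, in the units of the state.
- ctrl.get_obs(): the state, without advancing time (a new reading comes with each control period).
- cams.camera(name): name is "side" or "top" or "wrist"; returns a dict with "image" (480x640x3 uint8, red, green, blue), "depth" (480x640 float32, m along the optical axis (not along the pixel's ray), 0 where there is no reading), "fx", "fy", "cx", "cy" (pixels), "rvec" (rotation vector, rad) and "tvec" (3), from world to camera coordinates, as OpenCV has them; the wrist camera has in their place "hand_eye" (4x4, takes a point from camera to tool coordinates, whose origin is the TCP and whose axes are the flange's). Camera axes: x right, y down, z forward; pixel columns grow to the right and rows downward; lengths in m; the calibration is good to about 2 mm. A picture is of the moment at which its call begins: read the wrist's pose just before it.
- hand_in(): hands the job in, once; it reports no verdict.
Trained networks look in a picture, given as the dict that the camera call returned (one of the last four; its "shot" number tells which), for a name from the list of things; names that differ only in an ending like _2 or _b are one class to them, and where a whole thing is asked for, a point or a joint stands for the part that bears it (a point fixed in the world has none). Each returns a list of dicts, best first, with "p" (0 to 1); they miss things now and then, are a little off and sometimes report something else, mostly with a low value. They report only what shows in the picture. A call takes as long as a camera call. They do not tell look-alikes from the thing itself.
- cams.spot_in(picture, name): "box" ([left, top, right, bottom] as shares, 0 to 1, of the picture: columns of its width, rows of its height, round what is visible of it).
- cams.place_of(picture, name): "at" ([column, row] as shares, 0 to 1, of the picture: columns of its width, rows of its height: a listed point, or the origin of a listed thing).
The state is a dict: "time_s": time; "qpos": joint angles; "joint_vel": joint speeds; "tau": joint torques, N m; "ee_pos": TCP position; "eef_rot": TCP orientation; "force": force on the tool from outside, world axes, zero at the start; "moment": the same for the moment, N m; "grip_width": finger opening in m.
Only numpy, scipy, OpenCV 4.12 (cv2) and the standard library are available. Lean on these libraries where they do the work, as an engineer would, in place of code of your own. Each camera call takes 0.05 s, during which the arm holds its last target.

## Working session

There is one attempt and no reset: what is moved stays moved. The work goes in short steps, Python scripts to look and compute and a tool call to move; the robot and the scene stay as the last step left them, time stands still between calls to the robot, and variables do not carry over. Pictures are saved under pics/ and viewed, and the job is handed in when it is done.

Besides the shell and the picture viewer there is one more tool, called as name(argument=value, ...), one argument or row to a line, values as JSON. servo_tool: Moves the arm, as the interface text tells. Its arguments: {"type":"object","properties":{"rows":{"type":"array"},"newtons":{"type":"number"}},"required":["rows"]}

```bash
ls; mkdir -p pics
cat > h.py <<'E'
import numpy as np, cv2, json
from station import ctrl, cams, hand_in
from scipy.spatial.transform import Rotation as R
def snap(name,fn):
    o=ctrl.get_obs(); p=cams.camera(name)
    cv2.imwrite('pics/'+fn+'.png',p['image'][:,:,::-1])
    np.savez('pics/'+fn+'.npz',**{k:np.array(v) for k,v in p.items()},ee=o['ee_pos'],rot=o['eef_rot'])
    return p,o
def load(fn):
    d=np.load('pics/'+fn+'.npz'); return {k:(d[k].item() if d[k].ndim==0 else d[k]) for k in d.files}
def w2c(p):
    if 'rvec' in p:
        return cv2.Rodrigues(np.array(p['rvec'],float))[0], np.array(p['tvec'],float).reshape(3)
    T=np.eye(4); T[:3,:3]=R.from_euler('xyz',p['rot']).as_matrix(); T[:3,3]=p['ee']
    M=np.linalg.inv(T@p['hand_eye']); return M[:3,:3],M[:3,3]
def ray(p,u,v,z):  # intersect with world z
    Rm,t=w2c(p); c=-Rm.T@t
    d=Rm.T@np.array([(u-p['cx'])/p['fx'],(v-p['cy'])/p['fy'],1.0]); s=(z-c[2])/d[2]; return c+s*d
def dep(p,u,v):
    Rm,t=w2c(p); z=p['depth'][int(round(v)),int(round(u))]
    return Rm.T@(np.array([(u-p['cx'])/p['fx']*z,(v-p['cy'])/p['fy']*z,z])-t)
def proj(p,X):
    Rm,t=w2c(p); c=Rm@np.array(X,float)+t; return np.array([p['fx']*c[0]/c[2]+p['cx'],p['fy']*c[1]/c[2]+p['cy']])
def cloud(p):
    Rm,t=w2c(p); v,u=np.mgrid[0:480,0:640]; z=p['depth']
    c=np.stack([(u-p['cx'])/p['fx']*z,(v-p['cy'])/p['fy']*z,z],-1)
    return (c-t)@Rm
E
python3 - <<'E'
from h import *
np.set_printoptions(precision=4,suppress=True)
o=ctrl.get_obs(); print(o, ctrl.hold_point_z)
for n in ['top','side']:
    p,o=snap(n,n+'0')
    Rm,t=w2c(p); print(n,-Rm.T@t,Rm[2],p['fx'])
    for k in ['pot','hob','left_canopy','right_canopy','round_plate','square_plate','thermometer','nose','barrel_grip','mat','tub','wrench','pot_mid']:
        for f in (cams.place_of,):
            r=f(p,k)
            print(k,[(round(a['p'],2),(np.array(a['at'])*[640,480]).round(0).tolist()) for a in r[:3]])
E
```

```text
pics
{'time_s': 0.0, 'qpos': array([-1.1936,  0.3005,  1.5216, -0.    ,  1.3207, -0.0666]), 'joint_vel': array([-0.0002, -0.0012,  0.001 , -0.0002,  0.0011, -0.0017]), 'tau': array([ -0.0008, -53.181 , -35.2738,   0.0708,   0.0244,  -0.0001]), 'ee_pos': array([ 0.2361, -0.4965,  0.2049]), 'eef_rot': array([-3.1404, -0.0001,  0.4438]), 'force': array([ 0.3395, -0.0847, -0.1376]), 'moment': array([0.0018, 0.0193, 0.0221]), 'grip_width': 0.09401645793757922} -0.0188
top [ 0.2466 -0.0893  1.3351] [ 0.1541  0.0033 -0.9881] 578.2330342017492
pot [(0.93, [516.0, 259.0]), (0.6, [347.0, 161.0]), (0.15, [416.0, 257.0])]
hob [(0.64, [273.0, 157.0])]
left_canopy [(0.65, [200.0, 136.0])]
right_canopy [(0.9, [338.0, 145.0])]
round_plate [(0.36, [199.0, 144.0])]
square_plate [(0.75, [201.0, 146.0])]
thermometer [(0.7, [145.0, 272.0])]
nose [(0.75, [134.0, 235.0])]
barrel_grip [(0.81, [137.0, 265.0])]
mat [(0.79, [144.0, 365.0]), (0.74, [149.0, 260.0])]
tub [(0.9, [416.0, 256.0])]
wrench [(0.83, [281.0, 234.0])]
pot_mid [(0.67, [521.0, 258.0]), (0.65, [345.0, 158.0])]
side [-0.0919  0.6874  0.8817] [ 0.4254 -0.6517 -0.6279] 555.1506593537434
pot [(0.9, [257.0, 234.0])]
hob [(0.77, [206.0, 280.0]), (0.75, [145.0, 307.0])]
left_canopy []
right_canopy [(0.62, [165.0, 417.0]), (0.59, [248.0, 206.0])]
round_plate [(0.82, [255.0, 232.0])]
square_plate [(0.79, [146.0, 310.0]), (0.63, [260.0, 230.0])]
thermometer [(0.59, [203.0, 433.0]), (0.58, [258.0, 234.0])]
nose [(0.66, [164.0, 416.0])]
barrel_grip [(0.83, [192.0, 425.0])]
mat [(0.77, [198.0, 422.0])]
tub [(0.69, [368.0, 244.0]), (0.43, [148.0, 306.0])]
wrench [(0.67, [279.0, 310.0]), (0.58, [205.0, 434.0])]
pot_mid [(0.61, [260.0, 223.0]), (0.57, [204.0, 432.0])]
```

View pics/top0.png

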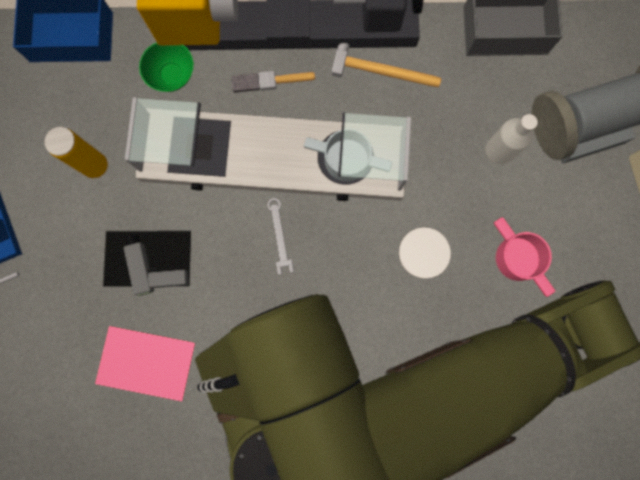

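View pics/side0.png

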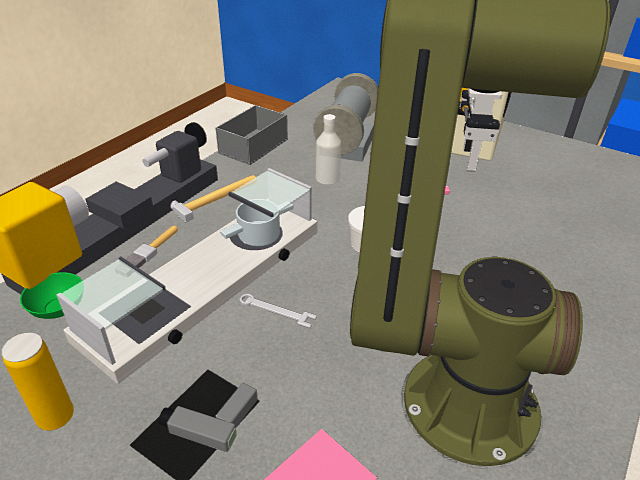

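The pale pot at top (347,157) is under the right canopy on the round plate. The pink pot at (524,256) is the look-alike. The square plate is at the left, (200,147). The black mat with the thermometer is at (148,258); the pink mat at (145,363) isn't the one meant. Next I'll measure and check crops.

Run:
```python
from h import *
np.set_printoptions(precision=4,suppress=True)
p=load('top0'); C=cloud(p); im=p['image'].astype(int)
W=np.zeros((480,640),bool); W[90:205,115:425]=1
m=W&(abs(C[...,2]-0.04)<0.006)&(p['depth']>0)
pts=C[m]; print('hob z',np.median(pts[:,2]),len(pts))
r=cv2.minAreaRect((pts[:,:2]*1000).astype(np.float32)); print('hob rect',r)
# pot rim & ears
W[:]=0; W[120:190,285:400]=1
for lo,hi in((0.10,0.118),(0.083,0.098),(0.125,0.15)):
    m=W&(C[...,2]>lo)&(C[...,2]<hi); q=C[m]; print(lo,len(q),q.mean(0) if len(q) else 0)
    if len(q)>20: print(cv2.minEnclosingCircle((q[:,:2]*1000).astype(np.float32)), cv2.minAreaRect((q[:,:2]*1000).astype(np.float32)))
# thermometer
W[:]=0; W[225:300,95:200]=1
m=W&(C[...,2]>0.028)&(C[...,2]<0.05); q=C[m]; print('th',len(q),np.median(q[:,2]),q.min(0),q.max(0))
a=p['image'][90:205,115:425][:,:,::-1]; b=p['image'][225:300,95:200][:,:,::-1]
cv2.imwrite('pics/c1.png',cv2.resize(a,None,fx=2.5,fy=2.5,interpolation=3))
cv2.imwrite('pics/c2.png',cv2.resize(b,None,fx=7,fy=7,interpolation=3))
for n,z,uv in (('pot',.04,(347,161)),('potmid',.08,(345,158)),('lc',.13,(200,136)),('rc',.13,(338,145)),('sq',.04,(201,146)),('rd',.04,(347,160)),('th',.003,(145,272)),('nose',.02,(134,235)),('bg',.02,(137,265)),('mat',.003,(149,260))):
    print(n,ray(p,*uv,z))
```

```text
hob z 0.04086001592493696 11061
hob rect ((634.8847045898438, 15.214508056640625), (616.3704223632812, 222.18695068359375), 79.4970932006836)
0.1 136 [ 0.6202 -0.1131  0.1086]
((618.627685546875, -117.07959747314453), 49.41648483276367) ((613.4761352539062, -119.7647705078125), (85.4793472290039, 66.72541046142578), 22.018268585205078)
0.083 286 [ 0.6336 -0.0857  0.0921]
((609.1566162109375, -104.41480255126953), 64.0938720703125) ((608.797119140625, -100.55756378173828), (103.37256622314453, 84.03909301757812), 8.03076171875)
0.125 3517 [ 0.6113 -0.1969  0.137 ]
((612.0087890625, -198.10935974121094), 90.56816101074219) ((612.415283203125, -196.24609375), (131.7332000732422, 134.80087280273438), 86.86389923095703)
th 1601 0.03729521223080199 [0.3117 0.2162 0.0281] [0.4482 0.3581 0.0475]
pot [ 0.613  -0.1524  0.04  ]
potmid [ 0.6087 -0.1461  0.08  ]
lc [0.6481 0.1694 0.13  ]
rc [ 0.6235 -0.1293  0.13  ]
sq [0.6539 0.186  0.04  ]
rd [ 0.6154 -0.1524  0.04  ]
th [0.3657 0.3178 0.003 ]
nose [0.45   0.3408 0.02  ]
bg [0.3805 0.3314 0.02  ]
mat [0.3935 0.3094 0.003 ]
```

```bash
ls pics
```

```text
c1.png
c2.png
side0.npz
side0.png
top0.npz
top0.png
```

View pics/c1.png

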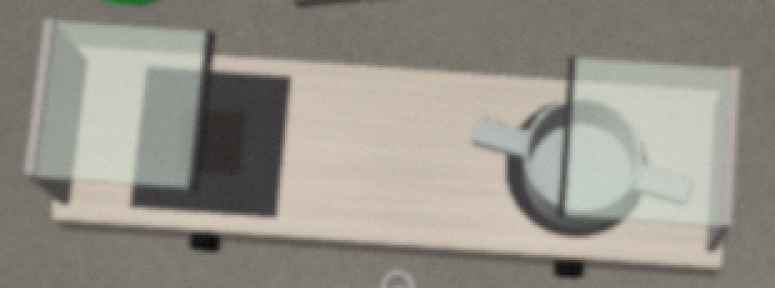

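View pics/c2.png

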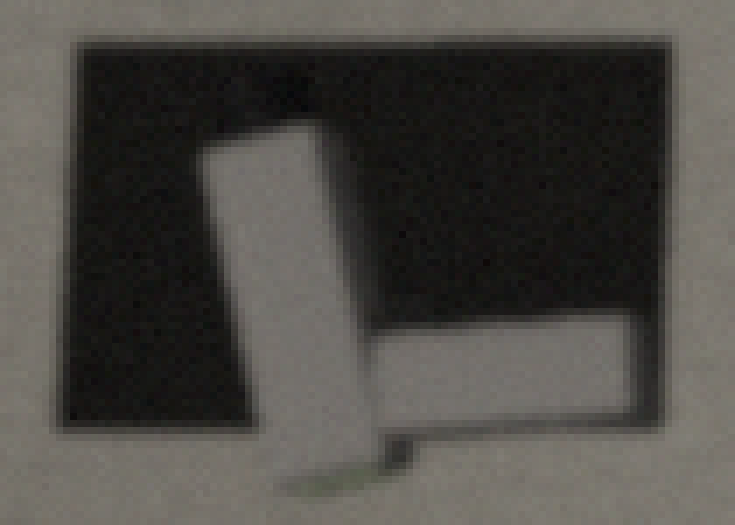

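Run:
```python
from h import *
np.set_printoptions(precision=4,suppress=True)
p=load('top0')
g=lambda c,z:ray(p,115+(c[0]+.5)/2.5-.5,90+(c[1]+.5)/2.5-.5,z)
for n,L,z in (('front',[(52,204),(720,252)],.04),('sq',[(147,68),(290,75),(277,215),(132,205)],.04),('Lstrip',[(211,32),(193,188)],.14),('Rstrip',[(573,58),(564,215)],.14),('ear+',[(483,118),(474,146),(531,128),(521,157)],.092),('ear-',[(641,164),(634,192),(693,176),(687,203)],.092)):
    P=np.array([g(c,z) for c in L]); print(n,P[:,:2].round(4).tolist(),P.mean(0))
h=lambda c,z:ray(p,95+(c[0]+.5)/7-.5,225+(c[1]+.5)/7-.5,z)
for n,L,z in (('barrel',[(202,150),(316,124),(382,462),(262,478)],.037),('handle',[(380,336),(632,314),(630,412),(380,425)],.037),('nose',[(283,78)],.02),('mat',[(80,42),(672,42),(662,430),(58,430)],.003)):
    P=np.array([h(c,z) for c in L]); print(n,P[:,:2].round(4).tolist(),P.mean(0))
```

```text
front [[0.5956, 0.3362], [0.5415, -0.2785]] [0.5685 0.0289 0.04  ]
sq [[0.7255, 0.2517], [0.7166, 0.1176], [0.5822, 0.1282], [0.5936, 0.2622]] [0.6545 0.1899 0.04  ]
Lstrip [[0.7203, 0.1706], [0.581, 0.1834]] [0.6506 0.177  0.14  ]
Rstrip [[0.692, -0.143], [0.5527, -0.1326]] [ 0.6224 -0.1378  0.14  ]
ear+ [[0.6551, -0.0637], [0.6293, -0.0554], [0.6452, -0.1064], [0.6186, -0.0971]] [ 0.637  -0.0807  0.092 ]
ear- [[0.6106, -0.2036], [0.5851, -0.1967], [0.5989, -0.2494], [0.5744, -0.2433]] [ 0.5922 -0.2232  0.092 ]
barrel [[0.4224, 0.3584], [0.4304, 0.3217], [0.3209, 0.2967], [0.3163, 0.335]] [0.3725 0.3279 0.037 ]
handle [[0.3613, 0.2987], [0.3673, 0.2177], [0.3358, 0.2176], [0.3327, 0.2977]] [0.3493 0.2579 0.037 ]
nose [[0.4483, 0.3385]] [0.4483 0.3385 0.02  ]
mat [[0.464, 0.4123], [0.4612, 0.2144], [0.3321, 0.215], [0.3348, 0.4139]] [0.398  0.3139 0.003 ]
```

servo_tool(
  rows=[
    [0,0,0.04,0,0,0.1,1],
    [0.03,0.03,0.05,0,0,0.2,1],
    [0.06,0.06,0.05,0,0,0.3,1],
    [0.09,0.09,0.05,0,0,0.4,1],
    [0.12,0.12,0.05,0,0,0.5,1],
    [0.15,0.15,0.05,0,0,0.6,1],
    [0.18,0.18,0.05,0,0,0.7,1],
    [0.21,0.21,0.05,0,0,0.82,1],
  ],
  newtons=20,
)

```text
time_s: 2.07
ee_pos: [0.4427, -0.2895, 0.2557]
eef_rot: [3.141, 0.0, 1.268]
force: [1.1, -0.2, -0.5]
grip_width: 0.0939
```

servo_tool(
  rows=[
    [0.025,0.027,0,0,0,0,1],
    [0.05,0.054,0,0,0,0,1],
    [0.075,0.081,0,0,0,0,1],
    [0.1,0.108,0,0,0,0,1],
    [0.125,0.135,0,0,0,0,1],
    [0.15,0.162,0,0,0,0,1],
    [0.175,0.19,0,0,0,0,1],
    [0.195,0.212,0,0,0,0,1],
  ],
)

```text
time_s: 2.73
ee_pos: [0.639, -0.0752, 0.2555]
eef_rot: [3.141, -0.0, 1.269]
force: [-0.9, -0.5, 0.2]
grip_width: 0.094
```

Run:
```python
from h import *
np.set_printoptions(precision=4,suppress=True)
p,o=snap('wrist','w1'); print(o['ee_pos'],o['eef_rot'],p['hand_eye'],p['fx'],p['cx'],p['cy'])
```

```text
[ 0.639  -0.0752  0.2555] [ 3.1413 -0.      1.2692] [[ 0.0005 -0.9583 -0.2858  0.0829]
 [ 1.      0.0007 -0.0004  0.0004]
 [ 0.0006 -0.2858  0.9583 -0.1793]
 [ 0.      0.      0.      1.    ]] 345.3336886980734 314.866373092995 247.41376816821827
```

View pics/w1.png

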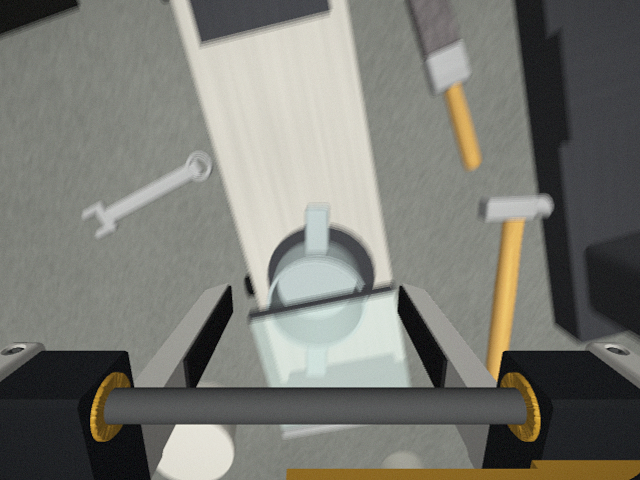

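The wrist view shows the pale pot's ear at (317,228), in line between the open fingers. I'll measure its exact position and angle.

Run:
```python
from h import *
np.set_printoptions(precision=4,suppress=True)
p=load('w1')
cv2.imwrite('pics/c3.png',cv2.resize(p['image'][190:340,230:420][:,:,::-1],None,fx=4,fy=4,interpolation=3))
print(ray(p,317.5,204.5,.092),ray(p,317.5,252,.092),'sq edge',ray(p,201,44,.04),ray(p,330,13,.04))
```

```text
[ 0.6493 -0.0519  0.092 ] [ 0.6346 -0.0994  0.092 ] sq edge [0.5824 0.1314 0.04  ] [0.7152 0.1187 0.04  ]
```

View pics/c3.png

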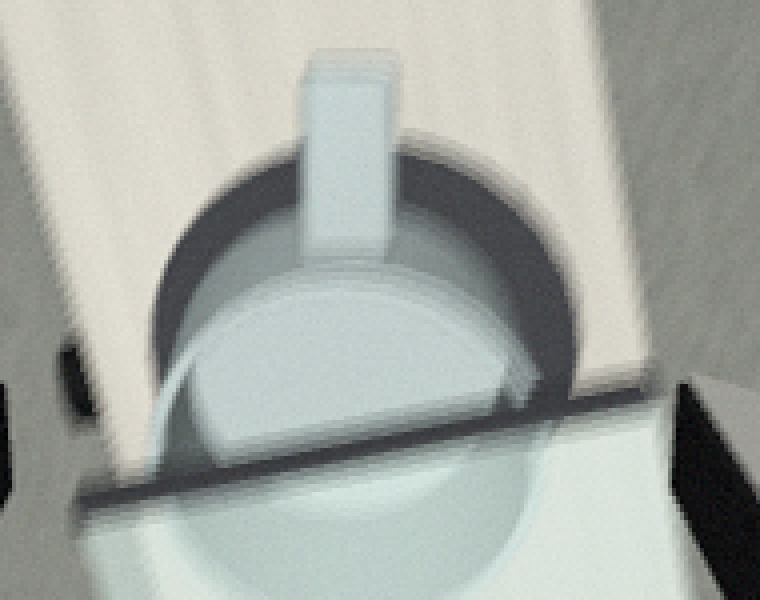

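servo_tool(
  rows=[
    [0.002,-0.003,-0.03,0,0,0,1],
    [0.002,-0.003,-0.06,0,0,0,1],
    [0.002,-0.003,-0.09,0,0,0,1],
    [0.002,-0.003,-0.12,0,0,0,1],
    [0.002,-0.003,-0.15,0,0,0,1],
    [0.002,-0.003,-0.175,0,0,0,1],
    [0.002,-0.003,-0.189,0,0,0,1],
    [0.002,-0.003,-0.189,0,0,0,1],
  ],
)

```text
time_s: 3.45
ee_pos: [0.6412, -0.0747, 0.0621]
eef_rot: [-3.136, -0.0, 1.272]
force: [-0.5, -0.2, -0.0]
grip_width: 0.0941
```

servo_tool(
  rows=[
    [0,0,0,0,0,0,-1],
    [0,0,0,0,0,0,-1],
    [0,0,0,0,0,0,-1],
    [0,0,0,0,0,0,-1],
    [0,0,0,0,0,0,-1],
    [0,0,0,0,0,0,-1],
    [0,0,0,0,0,0,-1],
    [0,0,0,0,0,0,-1],
  ],
)

```text
time_s: 4.12
ee_pos: [0.6412, -0.0747, 0.0623]
eef_rot: [-3.136, -0.0, 1.272]
force: [-0.7, -0.3, 0.2]
grip_width: 0.044
```

servo_tool(
  rows=[
    [0,0,0,0,0,0,-1],
    [0,0,0,0,0,0,-1],
    [0,0,0,0,0,0,-1],
    [0,0,0,0,0,0,-1],
    [0,0,0,0,0,0,-1],
    [0,0,0,0,0,0,-1],
    [0,0,0,0,0,0,-1],
    [0,0,0,0,0,0,-1],
  ],
)

```text
time_s: 4.78
ee_pos: [0.6411, -0.0746, 0.0623]
eef_rot: [-3.136, -0.0, 1.272]
force: [-1.7, 1.7, 2.0]
grip_width: 0.0238
```

servo_tool(
  rows=[
    [0,0.003,0,0,0,0,-1],
    [0,0.01,0,0,0,0.015,-1],
    [0.0005,0.02,0,0,0,0.03,-1],
    [0.001,0.03,0,0,0,0.045,-1],
    [0.001,0.04,0,0,0,0.06,-1],
    [0.0015,0.05,0,0,0,0.075,-1],
    [0.002,0.06,0,0,0,0.09,-1],
    [0.002,0.07,0,0,0,0.105,-1],
  ],
)

```text
time_s: 5.45
ee_pos: [0.6432, -0.0033, 0.0623]
eef_rot: [-3.136, -0.0, 1.379]
force: [-0.5, -3.0, 0.5]
grip_width: 0.0237
```

servo_tool(
  rows=[
    [0,0.012,0,0,0,0.015,-1],
    [0.0005,0.028,0,0,0,0.03,-1],
    [0.001,0.046,0,0,0,0.045,-1],
    [0.001,0.066,0,0,0,0.06,-1],
    [0.0015,0.086,0,0,0,0.075,-1],
    [0.002,0.104,0,0,0,0.09,-1],
    [0.002,0.117,0,0,0,0.105,-1],
    [0.002,0.123,0,0,0,0.108,-1],
  ],
)

```text
time_s: 6.12
ee_pos: [0.6449, 0.1221, 0.0623]
eef_rot: [-3.136, -0.0, 1.49]
force: [-0.6, -3.1, 0.7]
grip_width: 0.0237
```

servo_tool(
  rows=[
    [0,0,0,0,0,0,-1],
    [0,0,0,0,0,0,-1],
    [0,0,0,0,0,0,1],
    [0,0,0,0,0,0,1],
    [0,0,0,0,0,0,1],
    [0,0,0,0,0,0,1],
    [0,0,0,0,0,0,1],
    [0,0,0,0,0,0,1],
  ],
)

```text
time_s: 6.78
ee_pos: [0.645, 0.1219, 0.0623]
eef_rot: [-3.136, -0.0, 1.49]
force: [0.1, 0.1, 0.7]
grip_width: 0.0602
```

servo_tool(
  rows=[
    [0,0,0.03,0,0,0,1],
    [0,0,0.065,0,0,0,1],
    [0,0,0.1,0,0,0,1],
    [0,-0.02,0.14,0,0,0,1],
    [-0.003,-0.055,0.16,0,0,0,1],
    [-0.006,-0.09,0.16,0,0,0,1],
    [-0.01,-0.125,0.16,0,0,0,1],
    [-0.013,-0.16,0.16,0,0,0,1],
  ],
)

```text
time_s: 7.45
ee_pos: [0.6315, -0.0397, 0.2229]
eef_rot: [-3.137, -0.0, 1.49]
force: [1.8, -0.4, 0.2]
grip_width: 0.0936
```

Run:
```python
from h import *
p,o=snap('wrist','w2'); print(o['ee_pos'],o['eef_rot'])
```

```text
[ 0.63153345 -0.03966851  0.22285076] [-3.13658579e+00 -3.72543188e-04  1.48983378e+00]
```

View pics/w2.png

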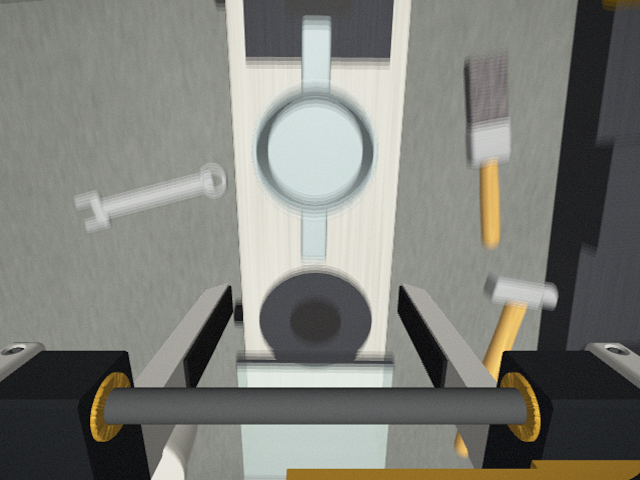

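The pot is now in the open at (315,150) and lined up with the hob. Its near ear runs from (314,211) to (314,260).

Run:
```python
from h import *
np.set_printoptions(precision=4,suppress=True)
p=load('w2')
for uv,z in (((314,260),.092),((314,212),.092),((316,21),.092),((316,150),.11),((246,61),.04),((390,61),.04),((315,322),.04)): print(uv,ray(p,*uv,z))
```

```text
(314, 260) [ 0.6284 -0.0615  0.092 ]
(314, 212) [ 0.6321 -0.0156  0.092 ]
(316, 21) [0.6459 0.1354 0.092 ]
(316, 150) [0.6383 0.0386 0.11  ]
(246, 61) [0.5786 0.1235 0.04  ]
(390, 61) [0.7139 0.1124 0.04  ]
(315, 322) [ 0.6215 -0.1553  0.04  ]
```

servo_tool(
  rows=[
    [0,0,-0.03,0,0,0,1],
    [0,0,-0.06,0,0,0,1],
    [0,0,-0.09,0,0,0,1],
    [0,0,-0.12,0,0,0,0.6],
    [0,0,-0.145,0,0,0,0.2],
    [0,0,-0.157,0,0,0,0],
    [0,0,-0.157,0,0,0,-1],
    [0,0,-0.157,0,0,0,-1],
  ],
)

```text
time_s: 8.17
ee_pos: [0.6314, -0.0454, 0.0663]
eef_rot: [-3.136, 0.001, 1.486]
force: [-0.5, 0.3, 0.7]
grip_width: 0.0639
```

servo_tool(
  rows=[
    [0,0,0,0,0,0,-1],
    [0,0,0,0,0,0,-1],
    [0,0,0,0,0,0,-1],
    [0,0,0,0,0,0,-1],
    [0,0,0,0,0,0,-1],
    [0,0,0,0,0,0,-1],
    [0,0,0,0,0,0,-1],
    [0,0,0,0,0,0,-1],
  ],
)

```text
time_s: 8.83
ee_pos: [0.6314, -0.0454, 0.0666]
eef_rot: [-3.136, 0.001, 1.486]
force: [-2.0, 0.4, 3.7]
grip_width: 0.0237
```

servo_tool(
  rows=[
    [0,0.003,0,0,0,0,-1],
    [0.001,0.01,0,0,0,0,-1],
    [0.002,0.02,0,0,0,0,-1],
    [0.003,0.032,0,0,0,0,-1],
    [0.004,0.044,0,0,0,0,-1],
    [0.005,0.056,0,0,0,0,-1],
    [0.006,0.068,0,0,0,0,-1],
    [0.007,0.08,0,0,0,0,-1],
  ],
)

```text
time_s: 9.5
ee_pos: [0.6385, 0.0361, 0.0665]
eef_rot: [-3.136, 0.001, 1.486]
force: [-0.3, -3.6, 1.4]
grip_width: 0.024
```

servo_tool(
  rows=[
    [0.001,0.012,0,0,0,0,-1],
    [0.002,0.024,0,0,0,0,-1],
    [0.003,0.036,0,0,0,0,-1],
    [0.004,0.047,0,0,0,0,-1],
    [0.005,0.056,0,0,0,0,-1],
    [0.006,0.063,0,0,0,0,-1],
    [0.006,0.066,0,0,0,0,-1],
    [0.006,0.066,0,0,0,0,-1],
  ],
)

```text
time_s: 10.17
ee_pos: [0.6445, 0.1032, 0.0665]
eef_rot: [-3.137, 0.0, 1.487]
force: [0.1, 2.2, 1.6]
grip_width: 0.0237
```

Run:
```python
from h import *
p,o=snap('side','s2'); print(o['ee_pos'],o['eef_rot'],o['force'])
cv2.imwrite('pics/s2c.png',cv2.resize(p['image'][200:390,50:340][:,:,::-1],None,fx=2.7,fy=2.7,interpolation=3))
```

```text
[0.64453735 0.10319108 0.06653444] [-3.13660001e+00  1.70549450e-04  1.48686892e+00] [0.11746311 2.16584749 1.61129475]
```

View pics/s2c.png

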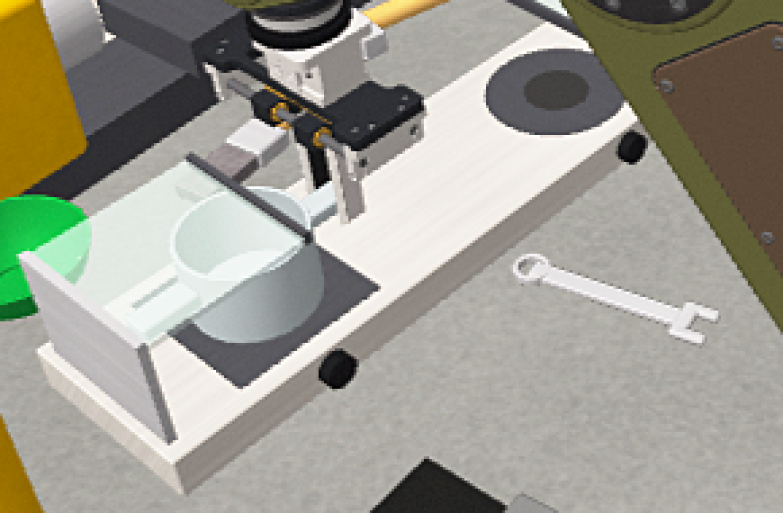

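servo_tool(
  rows=[
    [0,0,0,0,0,0,1],
    [0,0,0,0,0,0,1],
    [0,0,0,0,0,0,1],
    [0,0,0,0,0,0,1],
    [0,0,0,0,0,0,1],
    [0,0,0.03,0,0,0,1],
    [0,0,0.07,0,0,0,1],
    [0,0,0.11,0,0,0,1],
  ],
)

```text
time_s: 10.88
ee_pos: [0.6439, 0.1027, 0.1772]
eef_rot: [-3.134, 0.0, 1.486]
force: [1.0, 0.2, 0.3]
grip_width: 0.0742
```

servo_tool(
  rows=[
    [0,0,0.04,0,0,0,1],
    [-0.03,0.01,0.06,0,0,-0.12,1],
    [-0.065,0.03,0.07,0,0,-0.24,1],
    [-0.095,0.055,0.07,0,0,-0.36,1],
    [-0.125,0.08,0.07,0,0,-0.48,1],
    [-0.155,0.105,0.07,0,0,-0.6,1],
    [-0.185,0.13,0.07,0,0,-0.72,1],
    [-0.21,0.155,0.07,0,0,-0.84,1],
  ],
)

```text
time_s: 11.55
ee_pos: [0.4324, 0.2581, 0.2475]
eef_rot: [-3.134, -0.0, 0.642]
force: [0.9, 0.6, 0.4]
grip_width: 0.0938
```

servo_tool(
  rows=[
    [-0.008,0.012,0,0,0,-0.08,1],
    [-0.016,0.024,0,0,0,-0.17,1],
    [-0.024,0.036,0,0,0,-0.26,1],
    [-0.032,0.048,0,0,0,-0.34,1],
    [-0.04,0.06,0,0,0,-0.42,1],
    [-0.047,0.073,0,0,0,-0.42,1],
    [-0.047,0.073,0,0,0,-0.42,1],
    [-0.047,0.073,0,0,0,-0.42,1],
  ],
)

```text
time_s: 12.22
ee_pos: [0.3852, 0.3312, 0.2475]
eef_rot: [-3.135, -0.0, 0.224]
force: [-0.1, -0.5, -0.2]
grip_width: 0.0939
```

Run:
```python
from h import *
p,o=snap('wrist','w3'); print(o['ee_pos'],o['eef_rot'],o['qpos'])
p,o=snap('top','top3')
cv2.imwrite('pics/c4.png',cv2.resize(p['image'][90:205,115:425][:,:,::-1],None,fx=2.5,fy=2.5,interpolation=3))
```

```text
[0.38524698 0.33116694 0.2474851 ] [-3.13456421e+00 -1.96313965e-04  2.23919826e-01] [0.63454695 0.17292056 1.57927419 0.00647556 1.386416   1.98024504]
```

View pics/w3.png

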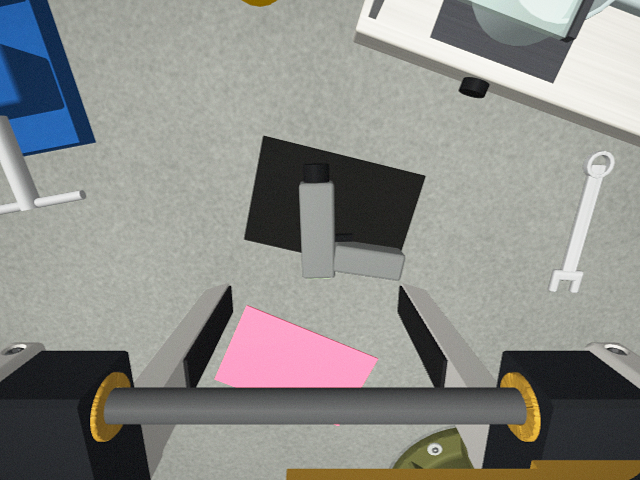

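View pics/c4.png

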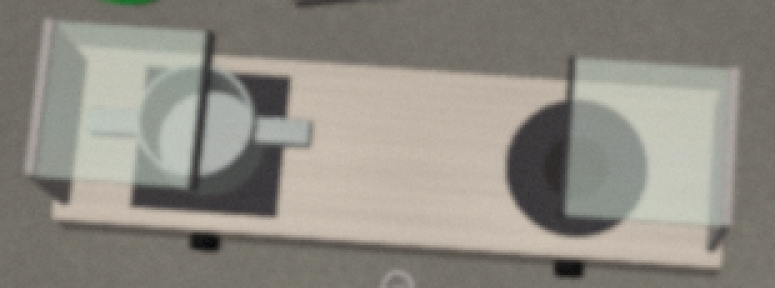

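Run:
```python
from h import *
np.set_printoptions(precision=4,suppress=True)
p=load('top3')
g=lambda c,z:ray(p,115+(c[0]+.5)/2.5-.5,90+(c[1]+.5)/2.5-.5,z)
for n,c,z in (('ear- tip',(312,132),.092),('ear+ tip',(90,121),.092),('rim L',(138,122),.11),('rim R',(256,123),.11),('rimtop',(196,64),.11)): print(n,g(c,z))
# depth/rim fit
w=load('w3')
for n,c,z in (('fl',(300,182),.037),('fr',(333.5,182),.037),('rl',(302,277.5),.037),('rr',(334,276.5),.037),('noseface top',(316,164),.03),('noseL',(303.5,173),.02),('noseR',(329,173),.02),
  ('m1',(264,136),.003),('m2',(425,176),.003),('m3',(245,239),.003)): print(n,ray(w,*c,z))
cv2.imwrite('pics/c5.png',cv2.resize(w['image'][130:290,235:435][:,:,::-1],None,fx=4,fy=3.7,interpolation=3))
```

```text
ear- tip [0.6444 0.0891 0.092 ]
ear+ tip [0.6575 0.2878 0.092 ]
rim L [0.65 0.24 0.11]
rim R [0.6476 0.1359 0.11  ]
rimtop [0.7027 0.1899 0.11  ]
fl [0.4236 0.3577 0.037 ]
fr [0.4319 0.3212 0.037 ]
rl [0.3125 0.3313 0.037 ]
rr [0.3225 0.2939 0.037 ]
noseface top [0.4462 0.3446 0.03  ]
noseL [0.4326 0.3563 0.02  ]
noseR [0.4392 0.3276 0.02  ]
m1 [0.4623 0.4108 0.003 ]
m2 [0.4603 0.2133 0.003 ]
m3 [0.334  0.4117 0.003 ]
```

View pics/c5.png

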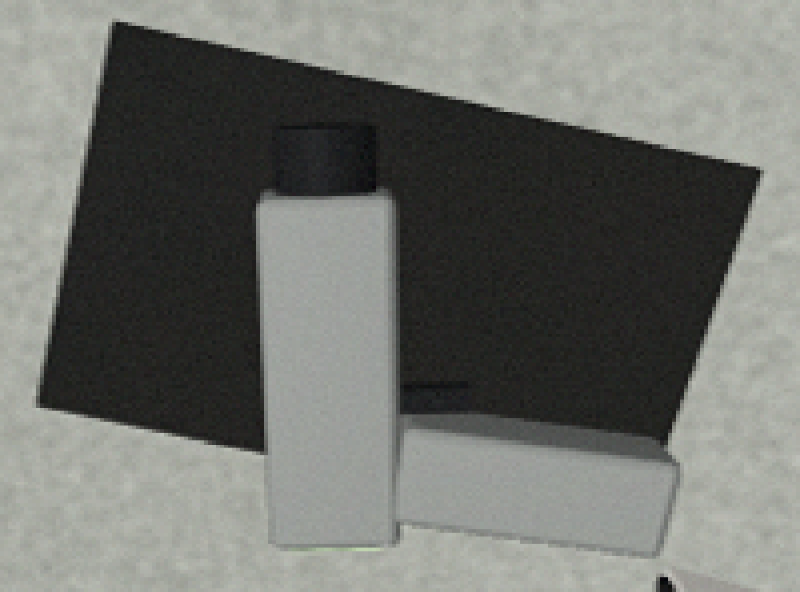

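The thermometer's barrel runs from (316,182) to (318,277) in the wrist view, nose up, with its trigger at about (344,237) clear of the grip point. The pot is about 4 mm off the square plate's centre, with about 18 mm of margin.

servo_tool(
  rows=[
    [0.002,-0.002,-0.035,0,0,0.008,1],
    [0.002,-0.002,-0.07,0,0,0.008,1],
    [0.002,-0.002,-0.105,0,0,0.008,1],
    [0.002,-0.002,-0.14,0,0,0.008,1],
    [0.002,-0.002,-0.17,0,0,0.008,1],
    [0.002,-0.002,-0.19,0,0,0.008,1],
    [0.002,-0.002,-0.19,0,0,0.008,1],
    [0.002,-0.002,-0.19,0,0,0.008,1],
  ],
)

```text
time_s: 12.98
ee_pos: [0.3879, 0.328, 0.0575]
eef_rot: [-3.135, 0.001, 0.23]
force: [0.5, 0.7, 1.1]
grip_width: 0.0942
```

servo_tool(
  rows=[
    [-0.001,0.0015,-0.015,0,0,0,1],
    [-0.001,0.0015,-0.03,0,0,0,1],
    [-0.001,0.0015,-0.04,0,0,0,1],
    [-0.001,0.0015,-0.0455,0,0,0,1],
    [-0.001,0.0015,-0.0455,0,0,0,1],
    [-0.001,0.0015,-0.0455,0,0,0,1],
    [-0.001,0.0015,-0.0455,0,0,0,1],
    [-0.001,0.0015,-0.0455,0,0,0,1],
  ],
)

```text
time_s: 13.65
ee_pos: [0.3873, 0.3298, 0.0128]
eef_rot: [-3.135, -0.0, 0.23]
force: [-0.2, 0.1, -0.2]
grip_width: 0.0939
```

servo_tool(
  rows=[
    [0,0,0,0,0,0,-1],
    [0,0,0,0,0,0,-1],
    [0,0,0,0,0,0,-1],
    [0,0,0,0,0,0,-1],
    [0,0,0,0,0,0,-1],
    [0,0,0,0,0,0,-1],
    [0,0,0,0,0,0,-1],
    [0,0,0,0,0,0,-1],
  ],
  newtons=30,
)

```text
time_s: 14.32
ee_pos: [0.3873, 0.3298, 0.0128]
eef_rot: [-3.135, -0.0, 0.23]
force: [-1.2, -0.1, 0.2]
grip_width: 0.0438
```

servo_tool(
  rows=[
    [0,0,0,0,0,0,-1],
    [0,0,0,0,0,0,-1],
    [0,0,0,0,0,0,-1],
    [0,0,0,0,0,0,-1],
    [0,0,0,0,0,0,-1],
    [0,0,0,0,0,0,-1],
    [0,0,0,0,0,0,-1],
    [0,0,0,0,0,0,-1],
  ],
)

```text
time_s: 14.98
ee_pos: [0.3873, 0.3298, 0.0128]
eef_rot: [-3.135, -0.0, 0.23]
force: [1.3, 0.5, 0.0]
grip_width: 0.0398
```

servo_tool(
  rows=[
    [0,0,0.005,0,0,0,-1],
    [0,0,0.015,0,0,0,-1],
    [0,0,0.03,0,0,0,-1],
    [0,0,0.045,0,0,0,-1],
    [0,0,0.055,0,0,0,-1],
    [0,0,0.06,0,0,0,-1],
    [0,0,0.06,0,0,0,-1],
    [0,0,0.06,0,0,0,-1],
  ],
)

```text
time_s: 15.65
ee_pos: [0.3872, 0.3297, 0.0727]
eef_rot: [-3.135, -0.0, 0.23]
force: [-0.3, 0.5, -0.6]
grip_width: 0.04
```

servo_tool(
  rows=[
    [0.005,-0.01,0,0,0,0,-1],
    [0.015,-0.03,0,0,0,0,-1],
    [0.027,-0.05,0,0,0,0,-1],
    [0.04,-0.07,0,0,0,0,-1],
    [0.05,-0.09,0,0,0,0,-1],
    [0.06,-0.11,0,0,0,0,-1],
    [0.072,-0.13,0,0,0,0,-1],
    [0.083,-0.145,0,0,0,0,-1],
  ],
)

```text
time_s: 16.32
ee_pos: [0.4704, 0.1824, 0.0719]
eef_rot: [-3.135, 0.001, 0.229]
force: [0.3, 0.5, -1.8]
grip_width: 0.04
```

servo_tool(
  rows=[
    [0.005,-0.01,0,0,0,0,-1],
    [0.01,-0.018,0,0,0,0,-1],
    [0.015,-0.025,0.001,0,0,0,-1],
    [0.018,-0.029,0.001,0,0,0,-1],
    [0.0195,-0.031,0.001,0,0,0,-1],
    [0.0205,-0.032,0.001,0,0,0,-1],
    [0.0205,-0.032,0.001,0,0,0,-1],
    [0.0205,-0.032,0.001,0,0,0,-1],
  ],
)

```text
time_s: 16.98
ee_pos: [0.4907, 0.1508, 0.0728]
eef_rot: [-3.135, 0.001, 0.23]
force: [0.5, -0.1, -2.2]
grip_width: 0.0397
```

Run:
```python
from h import *
p,o=snap('side','s4'); print(o['ee_pos'],o['eef_rot'],o['force'])
cv2.imwrite('pics/s4c.png',cv2.resize(p['image'][200:390,50:340][:,:,::-1],None,fx=2.7,fy=2.7,interpolation=3))
p,o=snap('wrist','w4')
```

```text
[0.49070155 0.15077329 0.07284148] [-3.13485055e+00  1.47528918e-03  2.29789612e-01] [ 0.52665292 -0.10947241 -2.2068016 ]
```

View pics/s4c.png

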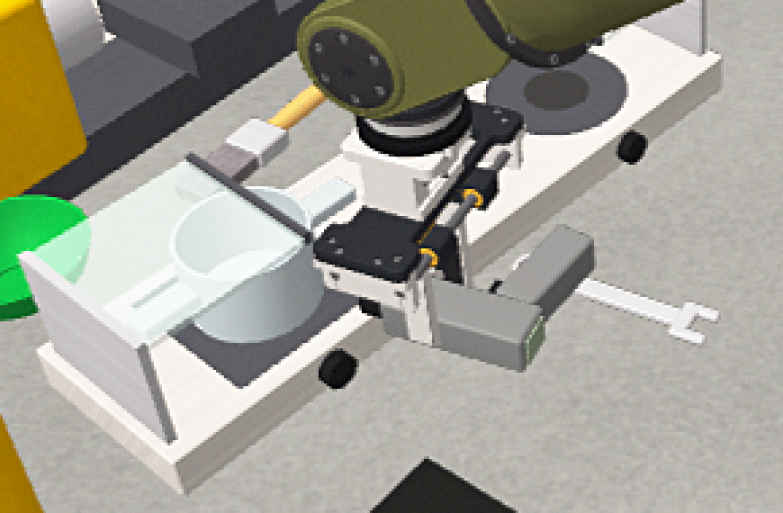

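View pics/w4.png

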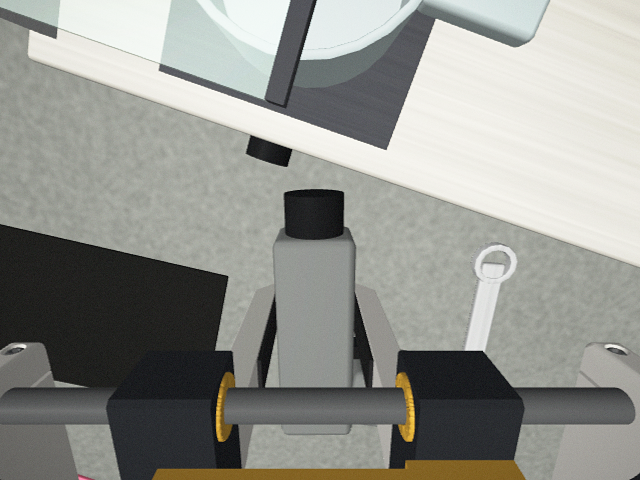

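Run:
```python
from h import *
np.set_printoptions(precision=4,suppress=True)
w=load('w4'); C=cloud(w)
print('nose top',ray(w,314,190,.095),'L/R',ray(w,285,195,.08),ray(w,344,195,.08))
for v in (193,200,210,225,245,270,300): print(v,C[v,314], C[v,300],C[v,330])
print('rim near',ray(w,310,62,.11),'rim ins',ray(w,310,57,.11),'base near',ray(w,312,88,.04))
P=np.array([.651,.188]); 
for z,r in((.11,.052),(.04,.05)):
  print([proj(w,[P[0]+r*np.cos(a),P[1]+r*np.sin(a),z]).round(0).tolist() for a in np.radians([150,170,193,215,235])])
m=(abs(C[...,2]-.11)<.004)&(C[...,0]>.57); m[110:]=0; q=C[m]; print(len(q),q.min(0),q.max(0))
s=load('s4'); print('side nose proj',(proj(s,[.552,.1645,.08])-[50,200])*2.7,(proj(s,[.651,.188,.04])-[50,200])*2.7)
```

```text
nose top [0.5529 0.1647 0.095 ] L/R [0.5453 0.1779 0.08  ] [0.552  0.1494 0.08  ]
193 [0.5498 0.1641 0.0817] [0.5483 0.1708 0.0822] [0.5517 0.1565 0.0822]
200 [0.5485 0.1637 0.0951] [0.5468 0.1699 0.0932] [0.5499 0.1565 0.0931]
210 [0.5441 0.1627 0.0956] [0.5425 0.1689 0.0947] [0.5451 0.1552 0.0914]
225 [0.5368 0.161  0.0936] [0.5353 0.1674 0.0935] [0.5382 0.1535 0.0919]
245 [0.5284 0.159  0.0974] [0.5261 0.1653 0.0947] [0.5301 0.1517 0.0972]
270 [0.5166 0.1562 0.0982] [0.5146 0.1626 0.0971] [0.518  0.1487 0.0971]
300 [0.501  0.1526 0.0974] [0.4997 0.1593 0.098 ] [0.5029 0.145  0.0974]
rim near [0.6003 0.1772 0.11  ] rim ins [0.602  0.1776 0.11  ] base near [0.6013 0.1777 0.04  ]
[[214.0, 19.0], [257.0, 50.0], [312.0, 63.0], [365.0, 51.0], [409.0, 21.0]]
[[252.0, 60.0], [279.0, 79.0], [314.0, 87.0], [348.0, 80.0], [375.0, 61.0]]
1746 [0.6   0.143 0.106] [0.6289 0.1815 0.1123]
side nose proj [366.4055 290.4647] [258.7706 293.6999]
```

Everything agrees: the nose is about 50 mm from the pot wall at z ≈ 0.080, the barrel is level, and it points at the pot's axis. Now I hold still.

servo_tool(
  rows=[
    [0,0,0,0,0,0,-1],
    [0,0,0,0,0,0,-1],
    [0,0,0,0,0,0,-1],
    [0,0,0,0,0,0,-1],
    [0,0,0,0,0,0,-1],
    [0,0,0,0,0,0,-1],
    [0,0,0,0,0,0,-1],
    [0,0,0,0,0,0,-1],
  ],
)

```text
time_s: 17.75
ee_pos: [0.4907, 0.1507, 0.0729]
eef_rot: [-3.135, 0.001, 0.23]
force: [-0.1, -0.9, -2.2]
grip_width: 0.0398
```

servo_tool(
  rows=[
    [0,0,0,0,0,0,-1],
    [0,0,0,0,0,0,-1],
    [0,0,0,0,0,0,-1],
    [0,0,0,0,0,0,-1],
    [0,0,0,0,0,0,-1],
    [0,0,0,0,0,0,-1],
    [0,0,0,0,0,0,-1],
    [0,0,0,0,0,0,-1],
  ],
)

```text
time_s: 18.42
ee_pos: [0.4907, 0.1508, 0.0729]
eef_rot: [-3.135, 0.001, 0.23]
force: [0.7, 0.4, -2.6]
grip_width: 0.0401
```

servo_tool(
  rows=[
    [0,0,0,0,0,0,-1],
    [0,0,0,0,0,0,-1],
    [0,0,0,0,0,0,-1],
    [0,0,0,0,0,0,-1],
    [0,0,0,0,0,0,-1],
    [0,0,0,0,0,0,-1],
    [0,0,0,0,0,0,-1],
    [0,0,0,0,0,0,-1],
  ],
)

```text
time_s: 19.08
ee_pos: [0.4907, 0.1507, 0.0729]
eef_rot: [-3.135, 0.001, 0.23]
force: [0.4, 0.2, -3.1]
grip_width: 0.0395
```

servo_tool(
  rows=[
    [-0.004,0.008,0,0,0,0,-1],
    [-0.012,0.024,0,0,0,0,-1],
    [-0.023,0.045,0,0,0,0,-1],
    [-0.034,0.067,0,0,0,0,-1],
    [-0.045,0.089,0,0,0,0,-1],
    [-0.056,0.111,0,0,0,0,-1],
    [-0.067,0.133,0,0,0,0,-1],
    [-0.077,0.152,0,0,0,0,-1],
  ],
)

```text
time_s: 19.75
ee_pos: [0.4125, 0.3044, 0.0729]
eef_rot: [-3.135, 0.001, 0.23]
force: [-0.1, 0.0, -1.9]
grip_width: 0.0395
```

servo_tool(
  rows=[
    [-0.008,0.015,0,0,0,0,-1],
    [-0.013,0.026,0,0,0,0,-1],
    [-0.016,0.032,0,0,0,0,-1],
    [-0.0165,0.0335,0,0,0,0,-1],
    [-0.0165,0.0335,-0.01,0,0,0,-1],
    [-0.0165,0.0335,-0.02,0,0,0,-1],
    [-0.0165,0.0335,-0.03,0,0,0,-1],
    [-0.0165,0.0335,-0.035,0,0,0,-1],
  ],
)

```text
time_s: 20.42
ee_pos: [0.3957, 0.3368, 0.0358]
eef_rot: [-3.136, 0.004, 0.229]
force: [-0.2, 0.4, -1.1]
grip_width: 0.0399
```

servo_tool(
  rows=[
    [0,0,-0.006,0,-0.003,0,-1],
    [0,0,-0.012,0,-0.003,0,-1],
    [0,0,-0.017,0,-0.003,0,-1],
    [0,0,-0.02,0,-0.003,0,-1],
    [0,0,-0.022,0,-0.003,0,-1],
    [0,0,-0.022,0,-0.003,0,-1],
    [0,0,-0.022,0,-0.003,0,-1],
    [0,0,-0.022,0,-0.003,0,-1],
  ],
)

```text
time_s: 21.08
ee_pos: [0.3958, 0.337, 0.0141]
eef_rot: [-3.136, 0.0, 0.229]
force: [-0.0, 0.6, -2.2]
grip_width: 0.0401
```

servo_tool(
  rows=[
    [0,0,-0.0005,0,0,0,-1],
    [0,0,-0.001,0,0,0,-1],
    [0,0,-0.0013,0,0,0,-1],
    [0,0,-0.0013,0,0,0,-1],
    [0,0,-0.0013,0,0,0,1],
    [0,0,-0.0013,0,0,0,1],
    [0,0,-0.0013,0,0,0,1],
    [0,0,-0.0013,0,0,0,1],
  ],
)

```text
time_s: 21.75
ee_pos: [0.3959, 0.337, 0.0129]
eef_rot: [-3.136, -0.0, 0.229]
force: [-0.0, -0.1, -0.0]
grip_width: 0.0632
```

servo_tool(
  rows=[
    [0,0,0,0,0,0,1],
    [0,0,0,0,0,0,1],
    [0,0,0,0,0,0,1],
    [0,0,0.03,0,0,0,1],
    [0,0,0.07,0,0,0,1],
    [0,0,0.11,0,0,0,1],
    [0,0,0.15,0,0,0,1],
    [0,0,0.19,0,0,0,1],
  ],
)

```text
time_s: 22.42
ee_pos: [0.3955, 0.3368, 0.205]
eef_rot: [-3.136, -0.0, 0.229]
force: [0.7, 0.3, 0.2]
grip_width: 0.0939
```

servo_tool(
  rows=[
    [0,0,0.03,0,0,0,1],
    [0,0,0.06,0,0,0,1],
    [-0.02,-0.03,0.08,0,0,0,1],
    [-0.03,-0.06,0.08,0,0,0,1],
    [-0.04,-0.09,0.08,0,0,0,1],
    [-0.04,-0.09,0.08,0,0,0,1],
    [-0.04,-0.09,0.08,0,0,0,1],
    [-0.04,-0.09,0.08,0,0,0,1],
  ],
)

```text
time_s: 23.08
ee_pos: [0.3557, 0.247, 0.2852]
eef_rot: [-3.136, -0.001, 0.229]
force: [0.1, 1.1, 0.0]
grip_width: 0.0939
```

Run:
```python
from h import *
p,o=snap('wrist','w5'); p,o=snap('side','s5'); p,o=snap('top','top5')
cv2.imwrite('pics/c6.png',cv2.resize(p['image'][90:310,90:430][:,:,::-1],None,fx=2.3,fy=2.3,interpolation=3))
```

```text
(no output)
```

View pics/w5.png

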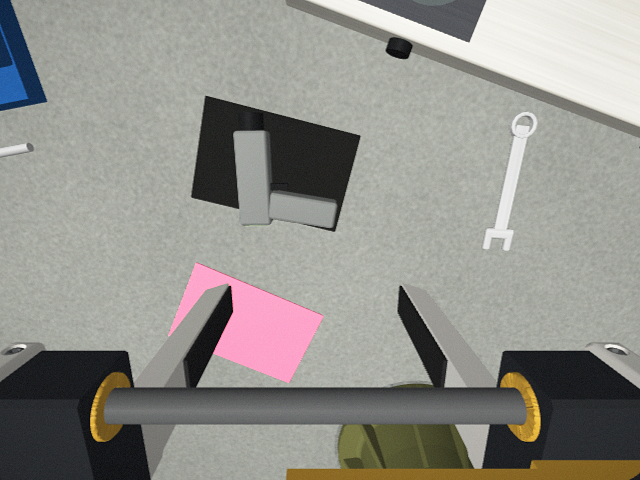

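View pics/s5.png

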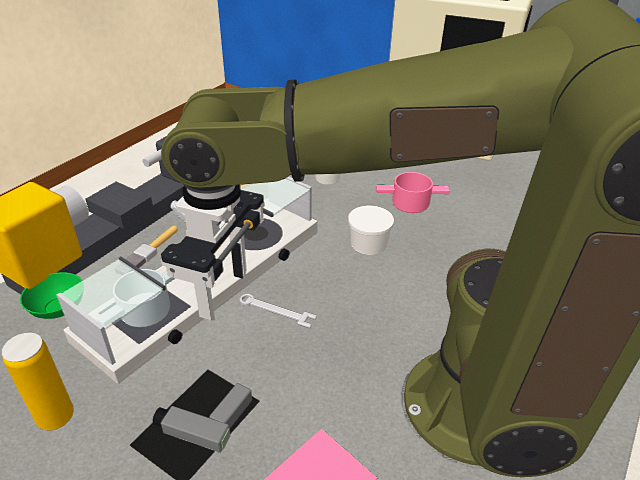

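View pics/c6.png

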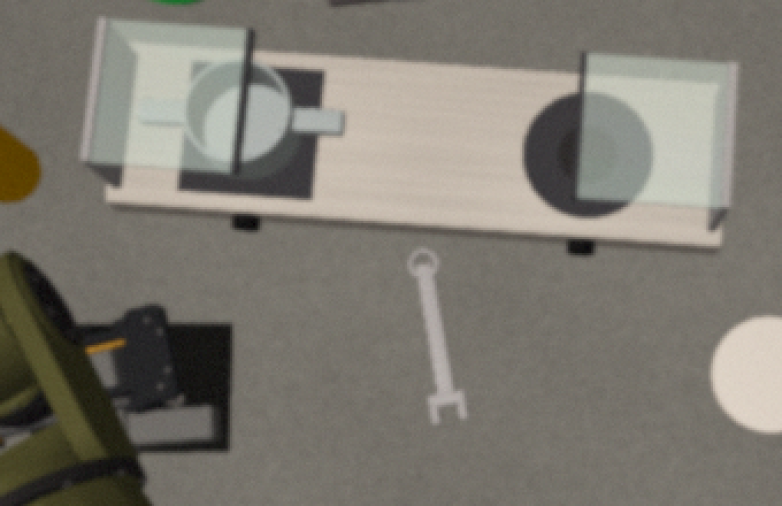

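The wrist view shows the thermometer on its side on the black mat, barrel (252,175) and handle (305,210). The top and side views show the pot inside the square plate, and the wrench and tub where they were.

```bash
python3 -c "
from h import *
hand_in(); print(ctrl.get_obs()['time_s'])"
```

```text
the job is handed in; nothing more can be done
the job is handed in; nothing more can be done
```

The job is done and handed in, at about 23 s of the 72 s allowed.

- **Pot:** I pulled it out by its +y ear, let go, and pushed it home by its -y ear without lifting it. Measured in the top camera, its centre is about 4 mm from the middle of the square plate, which leaves roughly 14 mm on the tightest side. Wrist force stayed below about 5 N in every reading.
- **Thermometer aim:** I held it level and still for about 2 s. The nose was about 50 mm from the pot's side at z ≈ 0.08 m. The barrel was at 13.2°, against 13.6° for the line to the pot's axis.
- **Thermometer return:** It is back on the black mat, on its side, about 1 cm further onto the mat than where it started. Its rear end still sticks out a little past the mat's edge, as it did at the start.
- **Other things:** In the last pictures the pot is unmoved, and the wrench, tub and pink look-alikes look undisturbed.

Two checks disagreed slightly. The wrist and top cameras differed by about 4 mm on the square plate's position, and some descents ended 3–6 mm off the commanded pose. Both were well within the margins.

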